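# Index a loaded turntable and clamp it

## Robot

A 6-joint arm with a two-finger parallel gripper is mounted at the origin on the work surface; the furniture and walls round the work are solid. World frame = base frame: x ahead of the robot, y to its left, z up, the work surface at z = 0. Lengths are in m, angles in rad, forces in N, time in s.
With the tool pointing down it reaches from about 0.375 to 0.9 m from the base axis. Payload 3.1 kg.
Tool frame: the origin (TCP) lies on the centre line of the jaws, within the pads' length; the fingertips stand 25 mm ahead of it and the grasp point (between the pads) lies 6 mm ahead of it (manip.tips_ahead is the distance from the TCP to the fingertips, in m); z points along the fingers, y is the direction in which the jaws open and shut (so a half turn about z gives the same grasp; the last joint's range is limited). The gripper opens to 85 mm and grips with 20 to 120 N. Pads are 22 mm wide; open, the fingers measure 114 mm over their backs; the gripper's body (76 mm by 85 mm) begins 54 mm behind the grasp point. The pads swing forward as they close: fully open they stand 13 mm farther back than shut.
Start: joints at [-1.433, 0.527, 1.433, -0, 1.181, -0.178], TCP at [0.195, -0.594, 0.256] pointing down, gripper open.
Joint ranges: [-3.08, 3.08], [-0.75, 2.2], [0.22, 2.44], [-1.43, 4.57], [0, 2.65], [-2.85, 2.85]. Speed limits (rad/s): [2.79, 2.79, 3.14, 3.14, 3.14, 3.14].

## Interface

Orientations are given as a unit quaternion [x, y, z, w].
In Python, from station import manip gives the robot as it stands.
- The arm moves only by the tool play_rows, never from a script. Its argument "steps" is a list that holds one entry, the list of rows, each a list of 6 numbers: the shift along the tool's x, y, z in m, then the turn, a rotation vector about the tool's x, y, z in degrees. In form: [[[x, y, z, rx, ry, rz], ...]]. A call has 1 to 10 rows; each row shifts and turns the commanded pose from where the row before left it, along the tool's axes as they then stand; what a row does not reach is not made up. A row lasts 1/8 s, in which the tool goes at most 62.5 mm and 10.7 degrees, less where a joint would pass 70% of its speed; a pose out of reach is approached as far as the arm can. A call is refused whole if a number of a shift passes 0.0625 or a number of a turn 10.7, either way. A call with a gripper value outside its range is refused whole. "fingers" is the opening, from 0 (shut) to 1 (fully open), set as the call begins (left out, the last holds). The fingers move at their own pace and stop on an object; "squeeze" is the grip in N (left out, the last holds). Time passes only in rows, so rows that do not move let the fingers close. It gives the time, the measured TCP pose, the force and the opening at its end, in the units of the state.
- manip.sense(): the state, without advancing time (a new reading comes with each control period).
- manip.snapshot(name): name is "scene" or "top" or "wrist"; returns a dict with "img" (480x640x3 uint8, red, green, blue), "K" (3x3 intrinsics, pixels), "k1" (the pictures are not rectified: a ray, as slopes to the right and down, at radius r is drawn at 1 + k1 r^2 times it, then the intrinsics apply), "world_from_camera" (4x4, takes a point from camera to world coordinates). Camera axes: x right, y down, z forward; pixel columns grow to the right and rows downward; lengths in m; the calibration is good to about 2 mm. A picture is of the moment at which its call begins. There is no depth.
- manip.sign_off(): hands the job in, once; it reports no verdict.
Trained networks look in a picture, given as the dict that the camera call returned (one of the last four; its "shot" number tells which), for a name from the list of things; names that differ only in an ending like _2 or _b are one class to them, and where a whole thing is asked for, a point or a joint stands for the part that bears it (a point fixed in the world has none). Each returns a list of dicts, best first, with "score" (0 to 1); they miss things now and then, are a little off and sometimes report something else, mostly with a low value. They report only what shows in the picture. A call takes as long as a camera call.
- manip.regions_of(label, picture): "pixels" (480x640 bool, what is visible of it) and "rect" ([left, top, right, bottom] in pixels, round what is visible of it).
- manip.pinpoint(label, picture): "point" ([column, row] in pixels: a listed point, or the origin of a listed thing).
The state is a dict: "t": time; "q": joint angles; "qd": joint speeds; "tau": joint torques, N m; "tcp_pos": TCP position; "tool_rot": TCP orientation; "force": force on the tool from outside, world axes, zero at the start; "ft_torque": the same for the moment, N m; "finger_gap": opening from 0.0 (shut) to 1.0 (fully open).
Only numpy, scipy, OpenCV 4.12 (cv2) and the standard library are available. Lean on these libraries where they do the work, as an engineer would, in place of code of your own. Each camera call takes 0.05 s, during which the arm holds its last target.

## Task

Turn the turntable clockwise by one of its upright posts until the contactor on it comes round to the index line and the sprung plunger there drops into the table's hidden notch; the line is only a rough guide to where that happens, so feel for the catch and stop pushing at once, never pushing hard. Only when the plunger has caught, push the clamp lever beside the table fully over, away from the robot. Leave the loose things lying about undisturbed.

Things in the scene. Friction and masses are not known exactly. Their poses are not given: they have to be found in the camera images.
- table (a joint): angle of the turntable on its fixed base, rad, counter-clockwise positive from above, no end stops; 0 when the contactor points straight at the index line. It starts 0.7 to 1.5 rad counter-clockwise, so turn it clockwise. It turns with a light steady drag, about 2 N at a post, and stays where it is left.
- centre (a point): centre of the top face of the table, a round aluminium plate 260 mm in diameter, 12 mm thick, on the turning axis; top 44 mm above the bench (the frame's x axis points to the contactor and turns with the table). A contactor 80x45x82 mm is fixed on the plate lengthwise along a radius, from 24 to 104 mm out.
- station (a point): point on the rim of the plate's top face, 130 mm from the axis, straight in front of the contactor; turns with the table
- post_0 (a point): one of four steel posts, 12 mm in diameter, standing 70 mm high on the plate at 112 mm from the axis; the point lies on the post's axis 45 mm above the plate (89 mm above the bench, 25 mm below its top). This one is 65 degrees counter-clockwise of the contactor. Push it sideways, along its circle.
- post_1 (a point): the post 145 degrees counter-clockwise of the contactor, same kind of point
- post_2 (a point): the post 145 degrees clockwise of the contactor, same kind of point
- post_3 (a point): the post 65 degrees clockwise of the contactor, same kind of point
- index_mark (a point): the index: table end of the line on top of the grey plunger block (34x40 mm, 45 mm high) fixed to the base beside the table, 155 mm from the table's axis; x axis of the frame points from the table's axis outward through the index
- pin (a joint): travel of the sprung index plunger towards the table's axis, m: 0 while its nose rides on the cam ring hidden under the plate, 0.006 when it has dropped, by itself, into the ring's only notch. The notch is set by hand: it catches anywhere from 0.25 rad before to 0.25 rad past table angle 0, differently each time, and cannot be seen.
- pin_knob (a point): outer end of the black plunger knob (22 mm in diameter), 22 mm above the bench behind the plunger block; moves 6 mm inward as the plunger catches. From then on the table is held, in a rubber mount: pushing on moves a post about 1 mm for each 4 N and it springs back on letting go. More than 15 N on the table strains the plunger and is not allowed.
- clamp (a joint): angle of the clamp lever, rad: 0 open (leaning towards the robot), 1.0 clamped (leaning away from the robot); it stays where it is left
- clamp_tip (a point): centre of the 26 mm ball on the end of the clamp lever, an 80 mm arm 10 mm thick on a 70x50 mm grey block fixed to the base right of the table, 200 mm from its axis. The pivot is 32 mm above the bench; the ball starts 38 mm on the robot's side of it, ends 38 mm beyond, moving along the index_mark frame's x axis, 102 mm up at both ends and 112 mm midway.
- hex_bolt_mid (a point): centre of a loose hex bolt, 35 mm long, standing on the base plate's corner; leave it
- spanner: loose combination spanner 163 mm long lying on the bench; leave it
- stop_button: loose panel push button with a mushroom head, 68 mm high, standing on the bench; leave it
- strip: loose terminal strip, 120 mm long, lying on the bench left of the table; leave it

How it is judged:
By the outcome, as a careful person would: the job done as asked, in the order asked, and still so for the second after the job is handed in, with the robot touching nothing.
It also fails if it takes over 54 s, if anything falls off the work surface, if the arm or the gripper's body presses on something with over 40 N, if the wrist force passes 120 N, or if a joint passes its speed limit or range.

## Working session

There is one attempt and no reset: what is moved stays moved. The work goes in short steps, Python scripts to look and compute and a tool call to move; the robot and the scene stay as the last step left them, time stands still between calls to the robot, and variables do not carry over. Pictures are saved under pics/ and viewed, and the job is handed in when it is done.

Besides the shell and the picture viewer there is one more tool, called in YAML: its name, and indented under it one key for each argument. play_rows: Moves the arm, as the interface text tells. Its arguments: {"type":"object","properties":{"steps":{"type":"array"},"fingers":{"type":"number"},"squeeze":{"type":"number"}},"required":["steps"]}

```bash
ls; mkdir -p pics
cat > h.py <<'E'
import numpy as np, cv2
from station import manip
def ray(s,p):
    K=np.array(s["K"]);k1=s["k1"]
    d=np.array([(p[0]-K[0,2])/K[0,0],(p[1]-K[1,2])/K[1,1]])
    u=d.copy()
    for _ in range(30): u=d/(1+k1*(u@u))
    T=np.array(s["world_from_camera"])
    return T[:3,3],T[:3,:3]@np.array([u[0],u[1],1])
def onz(s,p,z):
    o,d=ray(s,p);return o+d*(z-o[2])/d[2]
def proj(s,P):
    T=np.linalg.inv(np.array(s["world_from_camera"]));c=T[:3,:3]@np.array(P)+T[:3,3]
    u=c[:2]/c[2];u=u*(1+s["k1"]*(u@u));K=np.array(s["K"])
    return np.array([K[0,0]*u[0]+K[0,2],K[1,1]*u[1]+K[1,2]])
def save(s,n): cv2.imwrite(f"pics/{n}.png",s["img"][:,:,::-1])
E
python3 - <<'E'
from h import *
np.set_printoptions(precision=4,suppress=True)
Z=dict(centre=.044,station=.044,post_0=.089,index_mark=.045,pin_knob=.022,clamp_tip=.102,hex_bolt_mid=.03,stop_button=0.03,spanner=0,strip=0.01)
for n in("top","scene"):
    s=manip.snapshot(n);save(s,n+"0")
    for l,z in Z.items():
        for r in manip.pinpoint(l,s)[:5]:
            print(n,l,round(r["score"],2),np.array(r["point"]).round(1),onz(s,r["point"],z)[:2])
print(manip.sense(), manip.tips_ahead)
E
```

```text
pics
top centre 0.64 [293.8 265.1] [0.564  0.0886]
top station 0.74 [257.4 232.3] [0.6465 0.1767]
top post_0 0.88 [343.1 264. ] [ 0.5587 -0.0283]
top post_0 0.67 [251.1 286.2] [0.5117 0.1848]
top post_0 0.67 [308.4 219.4] [0.6663 0.0506]
top post_0 0.65 [308.7 307.3] [0.4608 0.0531]
top index_mark 0.9 [305.2 202.8] [0.7181 0.0589]
top index_mark 0.57 [306.1 220.9] [0.6724 0.0573]
top pin_knob 0.51 [309.4 182.2] [0.7776 0.0481]
top clamp_tip 0.42 [375.2 291.2] [ 0.4936 -0.0987]
top hex_bolt_mid 0.59 [306.4 222. ] [0.6728 0.057 ]
top hex_bolt_mid 0.57 [243.4 307.3] [0.4662 0.2115]
top stop_button 0.54 [463.8 249.8] [ 0.5953 -0.328 ]
top spanner 0.67 [485.5 288.7] [ 0.5013 -0.3834]
top spanner 0.24 [162.2 251.6] [0.6104 0.421 ]
top strip 0.97 [160.7 248.4] [0.617  0.4216]
scene centre 0.62 [317.1 276.3] [0.5696 0.0773]
scene station 0.84 [257.9 286. ] [0.6517 0.1838]
scene post_0 0.94 [303.3 304.8] [0.5165 0.1788]
scene post_0 0.77 [354.8 241.3] [ 0.5471 -0.0289]
scene post_0 0.7 [295.  232.3] [0.6709 0.0389]
scene index_mark 0.96 [276.1 237.3] [0.725  0.0514]
scene pin_knob 0.56 [263.3
[... 194 characters left out ...]
utton 0.9 [408.5 190.5] [ 0.5864 -0.3108]
scene stop_button 0.63 [397.1 226. ] [ 0.532  -0.1822]
scene spanner 0.54 [451.9 196. ] [ 0.5005 -0.3981]
scene strip 0.75 [188.8 379.6] [0.6082 0.4225]
scene strip 0.7 [292.7 234.8] [ 0.7244 -0.0038]
{'t': 1.1, 'q': array([-1.4325,  0.5275,  1.4326,  0.    ,  1.1814, -0.1785]), 'qd': array([ 0.0012,  0.0002,  0.0009,  0.002 , -0.0008,  0.0004]), 'tau': array([  0.0019, -44.2323, -17.8424,  -0.0002,   0.0008,   0.    ]), 'tcp_pos': array([ 0.1948, -0.5939,  0.2563]), 'tool_rot': array([0.9875, 0.1578, 0.    , 0.    ]), 'force': array([ 0.59  , -0.4939,  0.4903]), 'ft_torque': array([-0.0394,  0.0554,  0.0378]), 'finger_gap': 0.9954002815607911} 0.025
```

Run:
```python
import cv2
a=cv2.imread("pics/top0.png")[140:360,120:520];cv2.imwrite("pics/top0c.png",cv2.resize(a,None,fx=2,fy=2))
```

```text
(no output)
```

View pics/top0c.png

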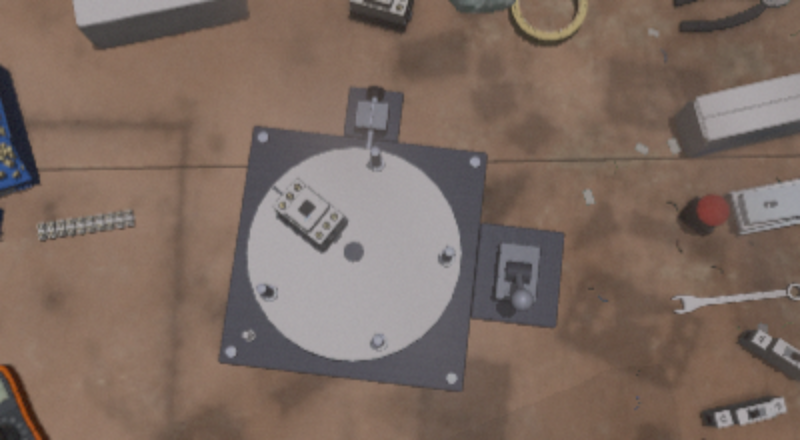

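View pics/scene0.png

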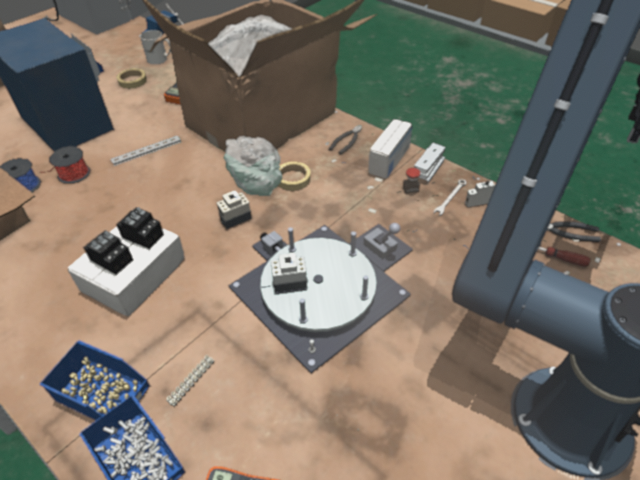

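```bash
cat > fit.py <<'E'
from h import *
from scipy.optimize import least_squares
np.set_printoptions(precision=4,suppress=True)
def pts(v):
    cx,cy,th,ph=v; c=np.array([cx,cy]); u=lambda a:np.array([np.cos(a),np.sin(a)])
    a=ph+th; P={}
    P["centre"]=[np.r_[c,.044]]; P["station"]=[np.r_[c+.13*u(a),.044]]
    P["post_0"]=[np.r_[c+.112*u(a+np.radians(d)),.089] for d in(65,145,-145,-65)]
    P["index_mark"]=[np.r_[c+.155*u(ph),.045]]
    P["clamp_tip"]=[np.r_[c+.2*u(ph-np.pi/2)-.038*u(ph),.102]]
    return P
def run(x0,clamp=True):
    obs=[]
    for n in("top","scene"):
        s=manip.snapshot(n)
        for l,Q in pts(x0).items():
            if l=="clamp_tip" and not clamp: continue
            for r in manip.pinpoint(l,s)[:6]:
                e=[np.linalg.norm(proj(s,q)-r["point"]) for q in Q]
                k=int(np.argmin(e))
                if e[k]<10: obs.append((s,l,k,np.array(r["point"])))
    def f(v):
        P=pts(v); return np.concatenate([proj(s,P[l][k])-p for s,l,k,p in obs])
    r=least_squares(f,x0,loss="soft_l1")
    for o,e in zip(obs,f(r.x).reshape(-1,2)): print(o[1],o[2],e)
    print(r.x); return r.x,pts(r.x)
E
python3 - <<'E'
from fit import *
x,P=run([.566,.08,1.0,-.13])
for k,v in P.items(): print(k,v)
E
```

```text
centre 0 [-0.8337  0.2467]
station 0 [0.3099 0.2105]
post_0 1 [0.4384 1.7035]
post_0 2 [-2.2531  0.0748]
post_0 0 [ 0.259  -1.1438]
index_mark 0 [-1.9778  1.4855]
clamp_tip 0 [0.5706 1.1275]
station 0 [2.419  0.1282]
post_0 3 [-1.2172  1.0908]
post_0 1 [-0.5724 -5.2712]
post_0 0 [-1.6117 -1.8515]
index_mark 0 [-0.4789 -1.4417]
clamp_tip 0 [ 1.0673 -1.2666]
[ 0.5633  0.0815  1.0224 -0.1467]
centre [array([0.5633, 0.0815, 0.044 ])]
station [array([0.6465, 0.1813, 0.044 ])]
post_0 [array([0.5156, 0.1828, 0.089 ]), array([0.4552, 0.0522, 0.089 ]), array([ 0.5539, -0.0301,  0.089 ]), array([0.6715, 0.0528, 0.089 ])]
index_mark [array([0.7166, 0.0588, 0.045 ])]
clamp_tip [array([ 0.4964, -0.1108,  0.102 ])]
```

play_rows:
  steps:
    - [[0.032,-0.04,0,0,0,0],[0.032,-0.04,0,0,0,0],[0.032,-0.04,0,0,0,0],[0.032,-0.04,0,0,0,0],[0.032,-0.04,0,0,0,0],[0.032,-0.04,0,0,0,0],[0.032,-0.04,0,0,0,0],[0.032,-0.04,0,0,0,0]]
  fingers: 0
  squeeze: 20

```text
t: 2.7
tcp_pos: [0.3388, -0.2088, 0.2566]
tool_rot: [0.988, 0.157, 0.0, 0.0]
force: [1.1, -0.5, 0.4]
finger_gap: 0.003
```

play_rows:
  steps:
    - [[0.032,-0.04,0,0,0,0],[0.032,-0.04,0,0,0,0],[0.032,-0.04,0,0,0,0],[0.032,-0.04,0,0,0,0],[0.032,-0.04,0,0,0,0],[0.032,-0.04,0,0,0,0],[0.032,-0.04,0,0,0,-7]]

```text
t: 3.58
tcp_pos: [0.4646, 0.1276, 0.2566]
tool_rot: [0.976, 0.22, 0.001, 0.0]
force: [1.0, -0.6, -0.2]
finger_gap: 0.003
```

play_rows:
  steps:
    - [[0.029,-0.029,0,0,0,0],[0,0,0.055,0,0,0],[0,0,0.055,0,0,0],[0,0,0.054,0,0,0]]

```text
t: 4.08
tcp_pos: [0.4785, 0.1648, 0.0912]
tool_rot: [0.976, 0.218, 0.001, 0.0]
force: [-0.2, -0.4, 0.4]
finger_gap: 0.001
```

Run:
```python
from fit import *
for n in("scene","wrist"):
    s=manip.snapshot(n);save(s,n+"1")
print(manip.sense()["tcp_pos"],manip.sense()["force"])
```

```text
[0.4739 0.1639 0.087 ] [-0.385   0.2013  0.2082]
```

View pics/scene1.png

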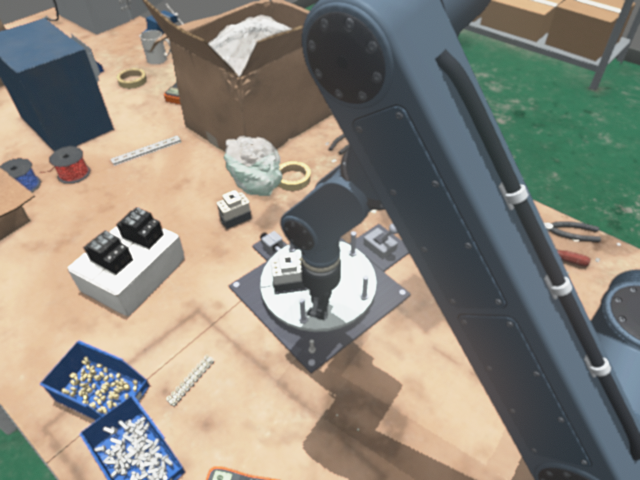

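View pics/wrist1.png

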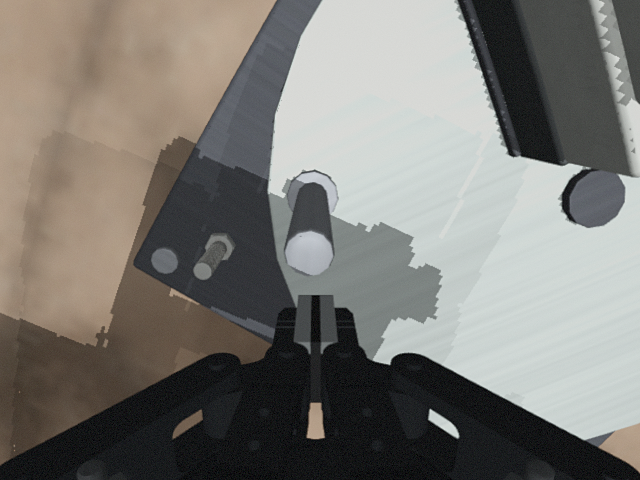

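play_rows:
  steps:
    - [[0.01,0,0,0,0,0],[0.01,0,0,0,0,0],[0,0,0,0,0,0]]

```text
t: 4.55
tcp_pos: [0.4987, 0.1735, 0.0949]
tool_rot: [0.976, 0.218, 0.003, 0.0]
force: [-0.1, -0.5, -0.1]
finger_gap: 0.002
```

play_rows:
  steps:
    - [[0.004,0,0,0,0,0],[0.004,0,0,0,0,0]]

```text
t: 4.8
tcp_pos: [0.5014, 0.1763, 0.0927]
tool_rot: [0.976, 0.218, -0.002, -0.0]
force: [-4.1, -0.6, -0.0]
finger_gap: 0.002
```

play_rows:
  steps:
    - [[0.004,0,0,0,0,0],[0,0,0,0,0,0]]

```text
t: 5.05
tcp_pos: [0.5071, 0.1782, 0.0922]
tool_rot: [0.976, 0.218, 0.0, -0.0]
force: [-2.3, 0.5, 0.2]
finger_gap: -0.0
```

play_rows:
  steps:
    - [[0.0079,-0.0009,0,0,0,4],[0.0079,-0.0009,0,0,0,4],[0.0079,-0.0009,0,0,0,4],[0.0079,-0.0009,0,0,0,4],[0.0079,-0.0009,0,0,0,4],[0.0079,-0.0009,0,0,0,4],[0,0,0,0,0,0]]

```text
t: 5.92
tcp_pos: [0.5521, 0.1953, 0.0922]
tool_rot: [1.0, 0.01, 0.001, -0.0]
force: [-0.3, -0.7, -0.1]
finger_gap: 0.007
```

Run:
```python
from fit import *
s=manip.snapshot("wrist");save(s,"wrist2")
st=manip.sense();print(st["tcp_pos"],st["tool_rot"],st["force"])
run([.5633,.0815,.6,-.1467],clamp=True)
c=np.array([.5633,.0815])
T=st["tcp_pos"][:2];y=2*np.arctan2(st["tool_rot"][1],st["tool_rot"][0])
p=T+.017*np.array([np.cos(y),np.sin(y)]);print("yaw",np.degrees(y),"post",p,np.linalg.norm(p-c),"th",np.arctan2(*(p-c)[::-1])-np.radians(65)+.1467)
```

```text
[0.552  0.1954 0.0923] [ 0.9999  0.0104  0.0012 -0.0001] [-0.3489 -0.1268 -0.6999]
centre 0 [0.2976 0.3569]
station 0 [-0.2349  1.2764]
post_0 2 [0.2693 1.0837]
post_0 3 [-0.8522 -1.3999]
post_0 0 [-1.1704 -1.0922]
post_0 1 [3.5094 2.0901]
index_mark 0 [-0.1102  2.2304]
centre 0 [ 1.0078 -0.2528]
station 0 [ 2.5691 -2.2493]
post_0 0 [-0.7674 -1.0871]
post_0 1 [-3.2768  0.3844]
post_0 3 [-0.7787  1.33  ]
post_0 2 [-0.8959 -3.9618]
[ 0.5613  0.0795  0.4951 -0.1427]
yaw 1.1873637173792253 post [0.569  0.1957] 0.11437006744286135 th 0.5332011097459735
```

View pics/wrist2.png

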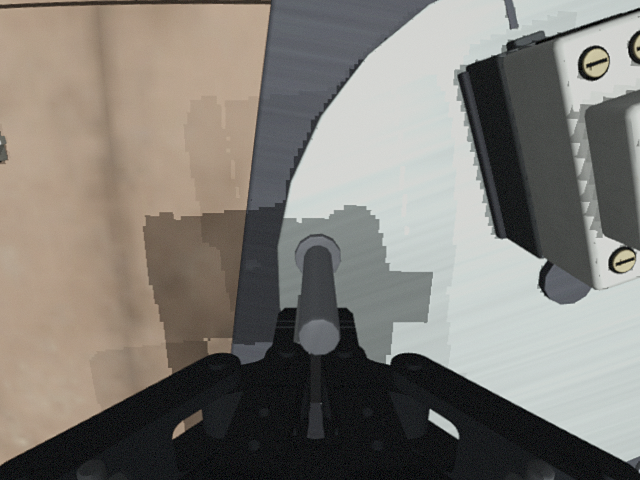

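play_rows:
  steps:
    - [[0.0039,-0.0005,0,0,0,2],[0.0039,-0.0005,0,0,0,2],[0.0039,-0.0005,0,0,0,2]]

```text
t: 6.95
tcp_pos: [0.5613, 0.1964, 0.0919]
tool_rot: [0.999, -0.043, -0.002, 0.001]
force: [-3.6, -1.1, 1.4]
finger_gap: 0.001
```

play_rows:
  steps:
    - [[0.002,-0.0003,0,0,0,1]]

```text
t: 7.08
tcp_pos: [0.5641, 0.1966, 0.0919]
tool_rot: [0.999, -0.052, -0.001, 0.0]
force: [-3.6, -2.2, 0.3]
finger_gap: -0.002
```

play_rows:
  steps:
    - [[0.002,-0.0002,0,0,0,1]]

```text
t: 7.2
tcp_pos: [0.566, 0.1966, 0.0919]
tool_rot: [0.998, -0.06, -0.001, 0.0]
force: [-4.1, -3.1, -0.2]
finger_gap: -0.002
```

play_rows:
  steps:
    - [[0.002,-0.0002,0,0,0,1]]

```text
t: 7.32
tcp_pos: [0.5681, 0.1967, 0.092]
tool_rot: [0.998, -0.069, -0.001, 0.0]
force: [-4.6, -2.7, -1.0]
finger_gap: -0.001
```

```bash
cat > st.py <<'E'
from h import *
def go():
    st=manip.sense();c=np.array([.562,.080])
    T=st["tcp_pos"][:2];y=2*np.arctan2(st["tool_rot"][1],st["tool_rot"][0])
    p=T+.017*np.array([np.cos(y),np.sin(y)])
    t=np.array([np.cos(y),np.sin(y)])
    print("t",round(st["t"],2),"yaw",round(np.degrees(y),1),"r",round(np.linalg.norm(p-c),4),"th",round(np.arctan2(*(p-c)[::-1])-np.radians(65)+.145,3),"F",st["force"].round(1),"Ftan",round(st["force"][:2]@t,1))
go()
E
python3 st.py
```

```text
t 7.33 yaw -7.9 r 0.1166 th 0.383 F [-4.6 -2.7 -1. ] Ftan -4.2
```

play_rows:
  steps:
    - [[0.002,0.0008,0,0,0,1.8]]

```text
t: 7.45
tcp_pos: [0.5705, 0.1963, 0.0922]
tool_rot: [0.996, -0.085, -0.0, -0.0]
force: [-4.7, 0.2, -0.1]
finger_gap: -0.003
```

play_rows:
  steps:
    - [[0.002,0.0008,0,0,0,1.8]]

```text
t: 7.58
tcp_pos: [0.5725, 0.1951, 0.0923]
tool_rot: [0.995, -0.101, 0.0, -0.0]
force: [-3.2, 1.1, -0.8]
finger_gap: 0.003
```

```bash
python3 st.py
```

```text
t 7.58 yaw -11.6 r 0.115 th 0.343 F [-3.2  1.1 -0.8] Ftan -3.3
```

play_rows:
  steps:
    - [[0.002,0.0006,0,0,0,1.4]]

```text
t: 7.7
tcp_pos: [0.5747, 0.1943, 0.0925]
tool_rot: [0.994, -0.113, 0.001, -0.001]
force: [-2.9, 2.9, -0.6]
finger_gap: -0.006
```

play_rows:
  steps:
    - [[0.002,0.0006,0,0,0,1.4]]

```text
t: 7.82
tcp_pos: [0.5768, 0.1933, 0.0926]
tool_rot: [0.992, -0.125, 0.001, -0.001]
force: [-2.2, 3.7, -0.2]
finger_gap: -0.004
```

```bash
python3 st.py
```

```text
t 7.83 yaw -14.3 r 0.1135 th 0.302 F [-2.2  3.7 -0.2] Ftan -3.0
```

play_rows:
  steps:
    - [[0.002,0,0,0,0,1.1]]

```text
t: 7.95
tcp_pos: [0.5787, 0.1926, 0.0927]
tool_rot: [0.991, -0.134, 0.001, -0.001]
force: [-2.7, 4.0, 0.3]
finger_gap: 0.003
```

play_rows:
  steps:
    - [[0.002,0,0,0,0,1.1]]

```text
t: 8.07
tcp_pos: [0.5805, 0.192, 0.0927]
tool_rot: [0.99, -0.144, 0.001, -0.0]
force: [-2.9, 4.1, 0.7]
finger_gap: -0.001
```

```bash
python3 st.py
```

```text
t 8.07 yaw -16.5 r 0.1127 th 0.268 F [-2.9  4.1  0.7] Ftan -3.9
```

play_rows:
  steps:
    - [[0.0018,-0.0004,0,0,0,1]]

```text
t: 8.2
tcp_pos: [0.5821, 0.1916, 0.0926]
tool_rot: [0.988, -0.152, 0.0, -0.0]
force: [-3.0, 3.3, 1.2]
finger_gap: 0.003
```

```bash
python3 st.py
```

```text
t 8.2 yaw -17.5 r 0.1125 th 0.253 F [-3.   3.3  1.2] Ftan -3.8
```

play_rows:
  steps:
    - [[0.0018,-0.0004,0,0,0,1]]

```text
t: 8.32
tcp_pos: [0.5837, 0.1913, 0.0925]
tool_rot: [0.987, -0.161, 0.0, 0.0]
force: [-2.3, 2.9, 0.9]
finger_gap: 0.003
```

```bash
python3 st.py
```

```text
t 8.32 yaw -18.5 r 0.1124 th 0.238 F [-2.3  2.9  0.9] Ftan -3.1
```

play_rows:
  steps:
    - [[0.0018,-0.0004,0,0,0,1]]

```text
t: 8.45
tcp_pos: [0.5854, 0.1911, 0.0924]
tool_rot: [0.986, -0.169, -0.0, 0.0]
force: [-2.9, 2.7, 1.3]
finger_gap: 0.003
```

play_rows:
  steps:
    - [[0.0018,-0.0003,0,0,0,1]]

```text
t: 8.57
tcp_pos: [0.5872, 0.1908, 0.0923]
tool_rot: [0.984, -0.178, -0.0, 0.0]
force: [-3.0, 2.2, 1.0]
finger_gap: -0.003
```

play_rows:
  steps:
    - [[0.0018,-0.0003,0,0,0,1]]

```text
t: 8.7
tcp_pos: [0.5892, 0.1903, 0.0923]
tool_rot: [0.982, -0.187, 0.0, 0.0]
force: [-0.6, 1.5, 0.3]
finger_gap: -0.002
```

play_rows:
  steps:
    - [[0.0018,-0.0002,0,0,0,1]]

```text
t: 8.82
tcp_pos: [0.5919, 0.1895, 0.0924]
tool_rot: [0.981, -0.195, 0.001, 0.0]
force: [-0.3, 0.3, -0.4]
finger_gap: 0.001
```

```bash
python3 st.py
```

```text
t 8.82 yaw -22.5 r 0.1126 th 0.164 F [-0.3  0.3 -0.4] Ftan -0.4
```

play_rows:
  steps:
    - [[0.0015,-0.0001,0,0,0,0.8]]

```text
t: 8.95
tcp_pos: [0.5929, 0.1892, 0.0924]
tool_rot: [0.979, -0.202, 0.001, -0.0]
force: [-0.5, 0.4, 1.3]
finger_gap: -0.0
```

```bash
python3 st.py
```

```text
t 8.95 yaw -23.3 r 0.1125 th 0.155 F [-0.5  0.4  1.3] Ftan -0.6
```

play_rows:
  steps:
    - [[0.0015,-0.0001,0,0,0,0.8]]

```text
t: 9.07
tcp_pos: [0.5937, 0.1889, 0.0923]
tool_rot: [0.978, -0.209, 0.0, -0.0]
force: [-1.1, 0.9, 1.2]
finger_gap: -0.004
```

```bash
python3 st.py
```

```text
t 9.07 yaw -24.1 r 0.1124 th 0.147 F [-1.1  0.9  1.2] Ftan -1.4
```

play_rows:
  steps:
    - [[0.0015,-0.0001,0,0,0,0.8]]

```text
t: 9.2
tcp_pos: [0.595, 0.1886, 0.0923]
tool_rot: [0.976, -0.216, -0.0, -0.0]
force: [-0.8, 0.2, 0.9]
finger_gap: -0.001
```

```bash
python3 st.py
```

```text
t 9.2 yaw -24.9 r 0.1124 th 0.136 F [-0.8  0.2  0.9] Ftan -0.9
```

Run:
```python
from fit import *
ims=[]
for n,b in(("top",(309,182)),("scene",(263,235))):
    s=manip.snapshot(n)
    print([(r["point"],r["score"]) for r in manip.pinpoint("pin_knob",s)][:2])
    old=cv2.imread(f"pics/{n}0.png");new=s["img"][:,:,::-1]
    x,y=b
    c=[cv2.resize(np.ascontiguousarray(i[y-28:y+32,x-35:x+45]),None,fx=5,fy=5,interpolation=cv2.INTER_CUBIC) for i in(old,new)]
    ims.append(np.hstack(c))
cv2.imwrite("pics/knob.png",np.vstack(ims)[:600])
```

```text
[([307.3, 186.1], 0.45)]
[]
```

View pics/knob.png

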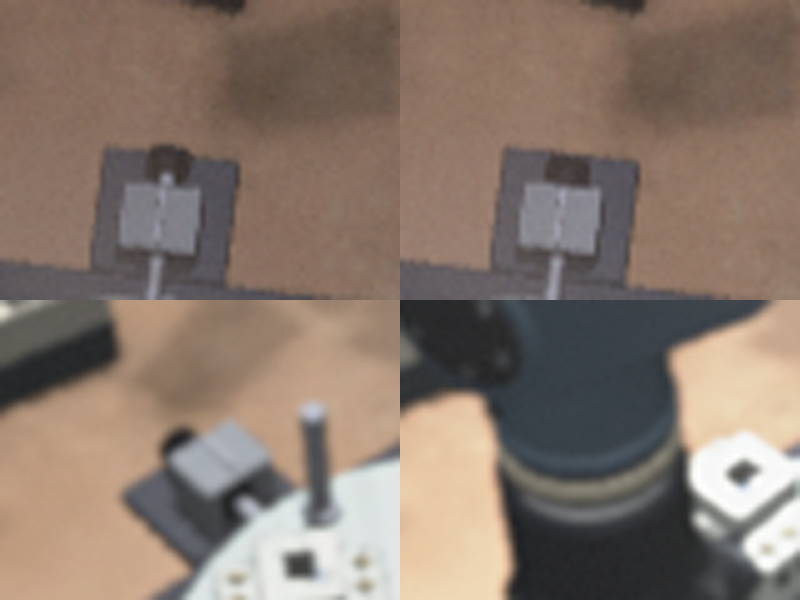

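play_rows:
  steps:
    - [[-0.015,0,0,0,0,0],[-0.02,0,0,0,0,0],[0,0,-0.05,0,0,0],[0,0,-0.06,0,0,0],[0,0,0,0,0,0]]

```text
t: 10.02
tcp_pos: [0.5657, 0.2041, 0.2075]
tool_rot: [0.977, -0.215, 0.005, -0.002]
force: [1.1, -0.2, -0.1]
finger_gap: 0.0
```

Run:
```python
from fit import *
s=manip.snapshot("top");print([(r["point"],r["score"]) for r in manip.pinpoint("pin_knob",s)][:2])
s2=manip.snapshot("wrist");save(s2,"wrist3")
old=cv2.imread("pics/top0.png");new=s["img"][:,:,::-1];save(s,"top3")
c=[cv2.resize(np.ascontiguousarray(i[154:214,274:354]),None,fx=5,fy=5,interpolation=cv2.INTER_CUBIC) for i in(old,new)]
cv2.imwrite("pics/knob3.png",np.hstack(c))
x,P=run([.562,.08,.12,-.145]);print(P)
st=manip.sense();print(st["t"],st["tcp_pos"],st["tool_rot"],st["force"])
```

```text
[([338.1, 244.7], 0.75), ([488.8, 287.0], 0.71)]
centre 0 [ 2.9056 -0.6943]
station 0 [-0.1625  0.7162]
post_0 0 [-1.0796  0.7469]
post_0 1 [-0.1071 -0.7386]
post_0 2 [-1.9196  0.5948]
post_0 3 [ 0.5478 -4.5071]
index_mark 0 [0.4321 3.3698]
clamp_tip 0 [1.9713 0.352 ]
centre 0 [ 2.0785 -0.0414]
post_0 3 [-1.8605  3.9082]
post_0 2 [ 0.9409 -3.4863]
post_0 0 [-0.3727 -0.5783]
post_0 1 [-2.2149  1.5766]
clamp_tip 0 [-0.5397 -0.2459]
[ 0.5629  0.0828  0.1278 -0.1508]
{'centre': [array([0.5629, 0.0828, 0.044 ])], 'station': [array([0.6929, 0.0798, 0.044 ])], 'post_0': [array([0.6126, 0.1832, 0.089 ]), array([0.4727, 0.1492, 0.089 ]), array([0.4697, 0.0207, 0.089 ]), array([ 0.6079, -0.0197,  0.089 ])], 'index_mark': [array([0.7162, 0.0596, 0.045 ])], 'clamp_tip': [array([ 0.4953, -0.1092,  0.102 ])]}
10.775 [0.5632 0.2032 0.2022] [ 0.9766 -0.2152 -0.0001  0.    ] [-0.3804 -1.3126  0.3942]
```

View pics/knob3.png

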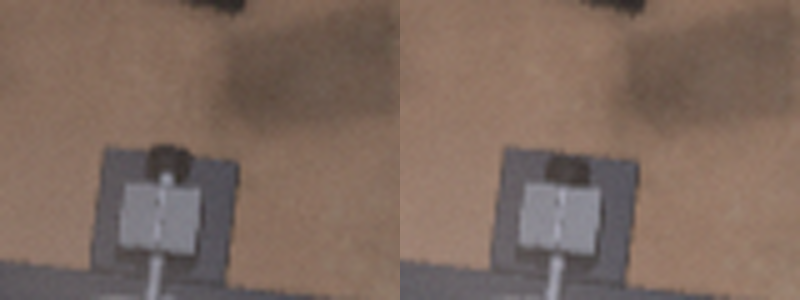

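View pics/top3.png

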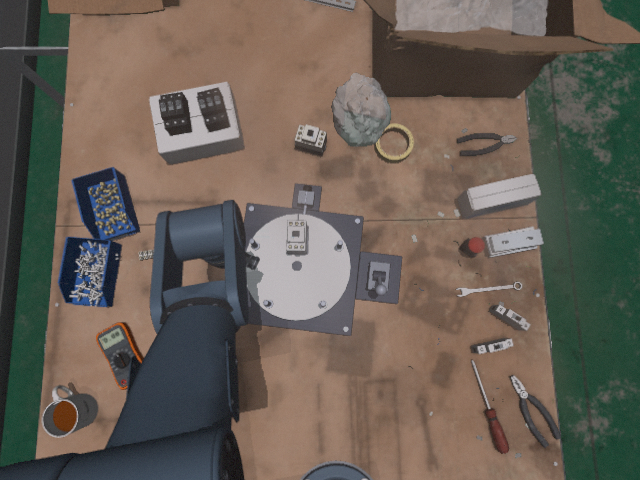

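play_rows:
  steps:
    - [[0.0017,0.041,0,0,0,0],[0.0017,0.041,0,0,0,0],[0.0017,0.041,0,0,0,0],[0.0017,0.041,0,0,0,0],[0.0017,0.041,0,0,0,0],[0.0017,0.041,0,0,0,0],[0.0017,0.041,0,0,0,0],[0.0017,0.041,0,0,0,0],[0,0,0,0,0,-8.2],[0,0,0,0,0,-8.2]]

```text
t: 12.02
tcp_pos: [0.4376, -0.101, 0.2026]
tool_rot: [0.997, -0.072, 0.0, 0.0]
force: [-0.1, 0.3, -0.5]
finger_gap: 0.002
```

Run:
```python
from fit import *
s=manip.snapshot("scene");save(s,"scene4")
print([(r["point"],r["score"]) for r in manip.pinpoint("pin_knob",s)][:2])
old=cv2.imread("pics/scene0.png");new=s["img"][:,:,::-1]
c=[cv2.resize(np.ascontiguousarray(i[207:267,228:308]),None,fx=5,fy=5,interpolation=cv2.INTER_CUBIC) for i in(old,new)]
s2=manip.snapshot("wrist");
cv2.imwrite("pics/knob4.png",np.hstack(c));save(s2,"wrist4")
st=manip.sense();print(st["t"],st["tcp_pos"],st["tool_rot"],st["force"])
```

```text
[([262.0, 232.2], 0.57), ([449.5, 195.4], 0.44)]
12.175 [ 0.4378 -0.1003  0.2025] [ 0.9972 -0.0749  0.0002  0.0001] [-0.6177  0.9078  0.1899]
```

View pics/knob4.png

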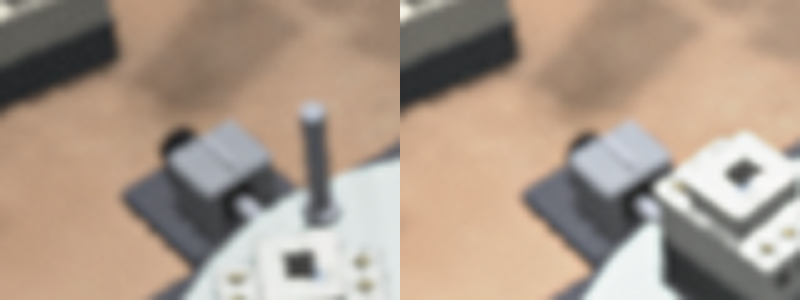

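View pics/wrist4.png

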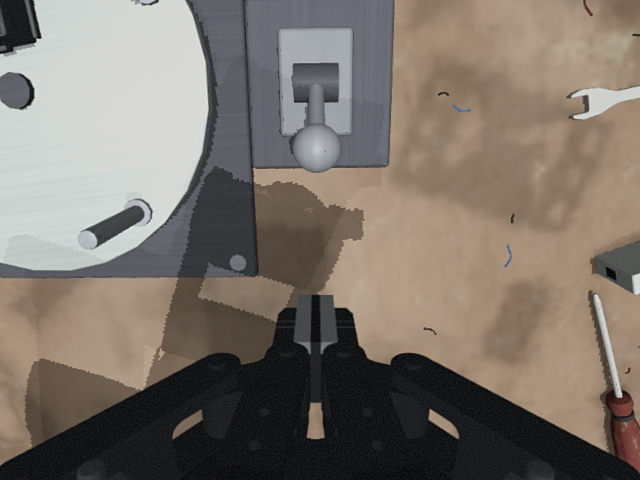

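play_rows:
  steps:
    - [[0,0,0.045,0,0,0],[0,0,0.045,0,0,0],[0.01,0,0,0,0,0],[0.01,0,0,0,0,0],[0.006,0,0,0,0,0]]

```text
t: 12.8
tcp_pos: [0.4659, -0.1047, 0.1141]
tool_rot: [0.997, -0.074, 0.002, 0.001]
force: [-0.5, -0.3, -0.5]
finger_gap: -0.001
```

play_rows:
  steps:
    - [[0.006,0,0,0,0,0],[0.006,0,0,0,0,0],[0.006,0,0,0,0,0]]

```text
t: 13.18
tcp_pos: [0.4808, -0.1063, 0.1126]
tool_rot: [0.997, -0.074, -0.001, -0.0]
force: [-1.3, 0.2, 1.2]
finger_gap: -0.002
```

play_rows:
  steps:
    - [[0.006,0,0,0,0,0],[0.006,0,0,0,0,0],[0.006,0,0,0,0,0]]

```text
t: 13.55
tcp_pos: [0.4995, -0.1093, 0.1122]
tool_rot: [0.997, -0.074, 0.0, -0.0]
force: [-0.6, 0.3, 0.2]
finger_gap: -0.0
```

play_rows:
  steps:
    - [[0.006,0,0,0,0,0],[0.006,0,0,0,0,0],[0.006,0,0,0,0,0],[0.006,0,0,0,0,0],[0.006,0,0,0,0,0]]

```text
t: 14.18
tcp_pos: [0.5291, -0.1136, 0.1123]
tool_rot: [0.997, -0.074, -0.0, -0.0]
force: [-0.7, 0.0, -1.1]
finger_gap: -0.001
```

play_rows:
  steps:
    - [[0.004,0,0,0,0,0],[0.004,0,0,0,0,0]]

```text
t: 14.42
tcp_pos: [0.5366, -0.1147, 0.1121]
tool_rot: [0.997, -0.074, -0.0, -0.0]
force: [-1.0, 0.7, -0.6]
finger_gap: 0.001
```

play_rows:
  steps:
    - [[0.003,0,0,0,0,0],[0.003,0,0,0,0,0]]

```text
t: 14.68
tcp_pos: [0.5426, -0.1157, 0.1122]
tool_rot: [0.997, -0.074, -0.0, -0.0]
force: [-1.3, -0.7, -0.5]
finger_gap: 0.001
```

play_rows:
  steps:
    - [[0.003,0,0,0,0,0]]

```text
t: 14.8
tcp_pos: [0.5455, -0.1161, 0.1123]
tool_rot: [0.997, -0.074, -0.0, -0.0]
force: [-0.2, 0.6, -1.0]
finger_gap: -0.003
```

play_rows:
  steps:
    - [[0.002,0,0,0,0,0]]

```text
t: 14.92
tcp_pos: [0.5476, -0.1165, 0.1123]
tool_rot: [0.997, -0.074, -0.0, -0.0]
force: [-1.6, -0.4, -0.9]
finger_gap: 0.003
```

play_rows:
  steps:
    - [[0.002,0,0,0,0,0]]

```text
t: 15.05
tcp_pos: [0.549, -0.1166, 0.1122]
tool_rot: [0.997, -0.074, -0.001, -0.0]
force: [-2.8, -0.3, 1.3]
finger_gap: -0.002
```

Resistance is starting; a little more.

play_rows:
  steps:
    - [[0.002,0,0,0,0,0]]

```text
t: 15.18
tcp_pos: [0.5493, -0.1165, 0.1121]
tool_rot: [0.997, -0.073, -0.003, -0.0]
force: [-8.1, -0.3, 4.9]
finger_gap: -0.001
```

play_rows:
  steps:
    - [[0.0015,0,0,0,0,0]]

```text
t: 15.3
tcp_pos: [0.5494, -0.1166, 0.1121]
tool_rot: [0.997, -0.073, -0.004, -0.001]
force: [-9.1, -1.0, 6.7]
finger_gap: -0.002
```

play_rows:
  steps:
    - [[-0.01,0,0,0,0,0],[-0.04,0,0,0,0,0],[-0.03,0,-0.05,0,0,0],[-0.03,0,-0.05,0,0,0],[0,0.03,-0.03,0,0,0],[0,0.03,0,0,0,0],[0,0,0,0,0,0]]

```text
t: 16.18
tcp_pos: [0.4362, -0.1624, 0.2433]
tool_rot: [0.997, -0.075, 0.002, 0.001]
force: [0.6, 0.0, -0.6]
finger_gap: 0.001
```

Run:
```python
from fit import *
x,P=run([.562,.08,.12,-.145],clamp=False)
s=manip.snapshot("scene");save(s,"scene5")
t=manip.snapshot("top");save(t,"top5")
e=np.array([.533,-.115,.102])+.038*np.array([.989,-.147,0])
for q in(s,t): print("clamp",[(r["point"],round(r["score"],2)) for r in manip.pinpoint("clamp_tip",q)][:2],"expected",proj(q,e)); print("knob",[(r["point"],r["score"]) for r in manip.pinpoint("pin_knob",q)][:2])
c=[cv2.resize(np.ascontiguousarray(i["img"][a:a+150,b:b+200,::-1]),None,fx=2,fy=4,interpolation=cv2.INTER_CUBIC) if 0 else cv2.resize(np.ascontiguousarray(i["img"][a:a+150,b:b+200,::-1]),(400,300)) for i,a,b in((s,200,230),(t,170,210))]
cv2.imwrite("pics/fin.png",np.hstack(c))
st=manip.sense();print(st["t"],st["tcp_pos"],st["force"])
```

```text
centre 0 [2.9452 0.0587]
station 0 [-2.2769  0.9933]
post_0 0 [1.2602 0.3926]
post_0 1 [2.0676 3.781 ]
post_0 2 [-0.7699 -0.793 ]
post_0 3 [ 1.7497 -2.863 ]
index_mark 0 [-0.4443  0.0466]
centre 0 [-0.2408  0.6366]
station 0 [ 3.0447 -0.9006]
post_0 1 [-4.4458  1.9893]
post_0 2 [-4.9608 -3.1544]
post_0 0 [-1.8523 -0.3336]
post_0 3 [0.0836 2.9317]
index_mark 0 [2.816  1.3128]
[ 0.564   0.0837  0.1263 -0.1633]
clamp [([370.1, 209.3], 0.61)] expected [371.3806 211.3517]
knob [([262.1, 235.5], 0.36)]
clamp [([384.8, 255.2], 0.56)] expected [383.3604 257.3861]
knob [([303.9, 185.2], 0.37)]
16.975 [ 0.4353 -0.1604  0.2423] [-0.7524 -0.049  -0.2804]
```

View pics/fin.png

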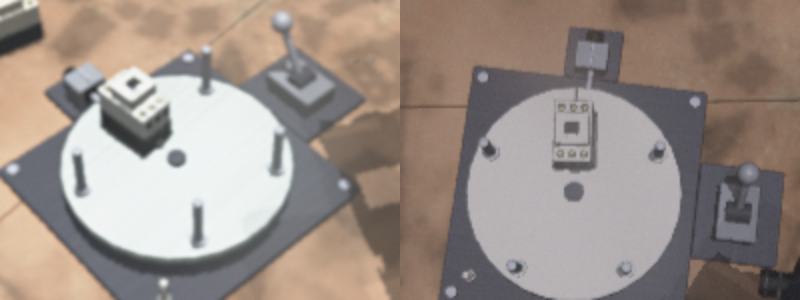

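View pics/top5.png

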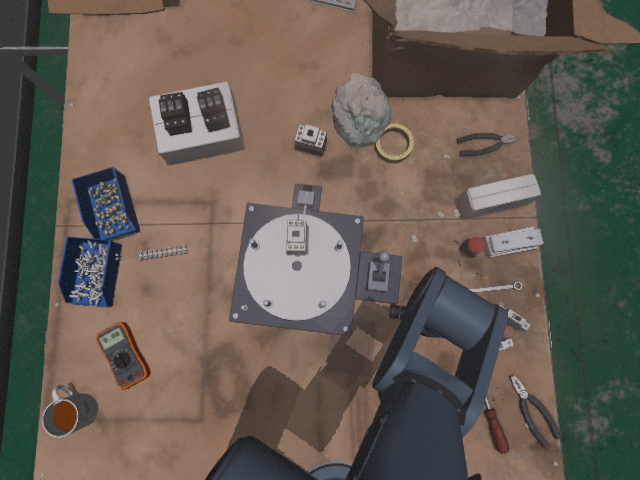

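```bash
python3 -c "
from station import manip
print(manip.sign_off())"
```

```text
the job is handed in; nothing more can be done
None
```

The plunger caught, then I pushed the clamp lever fully over, and I handed the job in at about 17 s.

- **Table:** I turned it clockwise by post_0. The plunger caught at a table angle of about +0.13 rad, before the index line. The readings while pushing near the notch stayed around 5 N.
- **How I confirmed the catch:** I saw it in the pictures rather than felt it. There was no clear rise in force; the push force dropped to nearly zero instead. The pictures from both cameras then showed the knob drawn in against its block. A few more small steps of about 1.5 mm, at roughly 1 N, went in before I looked. I did not do a separate push to prove the table was held. The picture fits put the table at 0.128 rad before the clamp move and 0.126 rad after it.
- **Clamp:** I pushed the lever to its hard stop at about 9 N along the push (about 11 N in all). The last pictures show the ball within about 3 pixels of where it should be when clamped.
- **Loose things:** The bolt is still standing. The strip, spanner and button look undisturbed in the last top picture, though the arm covers part of the spanner. The arm was clear of everything at hand-in.
- **Weak check:** The trained network's knob positions were noisy, and one of its top-camera readings was plainly wrong. I relied on the enlarged pictures instead.

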